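# Emboss a medallion and hold it up level

### The job

Emboss the wooden medallion that lies in the near green seal press (not the one at the back): push the press's black knob all the way down, then ease the lever slowly back up to rest without letting it snap back. Then take the medallion's carrier by its upright wooden grip, gently draw its tongue out sideways from the press without forcing it against the press, and lift it level with the medallion still lying in its pocket. Finish while holding the carrier still and level in the air, its foot about 15 cm above the table and touching nothing but the gripper; leave the other things where they stand.

Things in the scene. Friction and masses are not known exactly. Their poses are not given: they have to be found in the camera images.
- press: Near dark green seal press, 68x210x160 mm, fixed. Origin: on the table under the body; own +y to the lever pivot, -y to the overhanging knob. Base x -34..34, y -71..105, 9 mm high; body and lever within x -15..15. Lower die: centre (0, -19), radius 21, top at z 28 mm; upper jaw from z 61 mm up (x -13..13, y -5..91). Lever turns about the line y 69, z 104 mm, along x.
- knob_top (a point): Centre of the top of the round black knob (31 mm wide, 36 mm high) on the lever's end; at rest at press coordinates (0, -90, 160) mm. Moves with the lever; frame parallel to the press's at rest. Over the full stroke it goes 75 mm down and, first to last, within 10 mm of the same spot seen from above.
- press_lever (a joint): Lever angle in rad: 0 at rest (up, against its stop), grows as the knob is pushed down, 0.45 fully down (stop). A spring returns it; the push at the knob is about 5 N at the start and 11 N at the bottom.
- carrier_grip (a point): Centre of the grip of the loose 0.35 kg carrier, 40 mm above its underside. Grip: wooden block with brass cap, 40 (x) by 34 (y) mm, z 10..63 above the underside. Own +x points along the tongue to the press. Steel foot below: x -45..22, y -30..30, z 0..10. Aluminium tongue, z 30..38: neck 28 wide, then a 54 mm square plate, x 53..107, in the press's jaw. Balanced within 6 mm of the grip centre.
- carrier_pocket (a point): Centre of the floor of the round pocket in the carrier's plate, 80 mm from the grip along the carrier's +x, 34 mm above its underside. Pocket 41 mm across, 4 mm deep. Axes as the carrier's.
- medallion_center (a point): Centre of the loose light wood disc (medallion), 37 mm diameter, 7 mm thick, 15 g, which lies flat in the pocket.
- mint_tape: Roll of mint-green tape, 54x54x15 mm, loose, origin at its underside; leave it alone.
- wood_stamp: Light wood rubber stamp, 35x50x74 mm, loose, origin at its underside; leave it alone.
- jar: Small glass jar of confetti with a white lid, 48x52x80 mm, loose, origin at its underside; leave it alone.
- glue: White glue stick with an orange cap, 27x27x96 mm, standing loose, origin at its underside; leave it alone.
Not all that is in view belongs to the job. Leave any blue look-alike of the part that bears carrier_grip alone.

How it is judged:
On the way, in this order (a step that is already met when the one before it is completed fails the run):
1. the lever is pushed fully down (0.41 rad or more of 0.45) (value of joint press_lever above 0.41 rad), for 0.2 s.
2. the lever is back at rest (below 0.04 rad) and the medallion still in its pocket (value of joint press_lever below 0.04 rad and distance between medallion_center and carrier_pocket below 0.008 m), for 0.2 s.
3. the carrier is drawn out and up: its grip centre more than 0.13 m above the table, clear of the press, tilted less than 0.15 rad (height (world z) of carrier_grip above 0.13 m and angle between carrier_grip's own z axis and vertical below 0.15 rad and contact force between carrier and press below 0.1 N), for 0.3 s.
At the end, for the whole second after the job is handed in: Gripper holds the carrier (over 1 N), grip centre 0.15 to 0.27 m above the table, tilt under 0.1 rad, slower than 0.03 m/s and 0.2 rad/s, not touching the press; medallion centre within 8 mm of the pocket floor centre; lever at rest (under 0.04 rad) (all of step 2 and height (world z) of carrier_grip between 0.15 and 0.27 m and angle between carrier_grip's own z axis and vertical below 0.1 rad and linear speed of carrier below 0.03 m/s and angular speed of carrier below 0.2 rad/s and contact force between the fingers and carrier above 1 N and contact force between carrier and press below 0.1 N); the arm keeps its last pose, push and grip.
It fails at once if the lever snaps back (faster than 1.5 rad/s) (velocity of joint press_lever below -1.5 rad/s).
It fails at once if the carrier is tipped by more than 0.35 rad (angle between carrier_grip's own z axis and vertical above 0.35 rad).
It fails at once if the carrier is jammed hard against the press (over 15 N) (contact force between carrier and press above 15 N).
It fails at once if another loose thing is moved by more than 3 cm (distance of any of mint_tape, wood_stamp, jar, glue from where it was at the start of the episode above 0.03 m).
It also fails if it takes over 61 s, if anything falls off the work surface, if the arm or the gripper's body presses on something with over 40 N, if the wrist force passes 120 N, or if a joint passes its speed limit or range.

### The arm

A 6-joint arm with a two-finger parallel gripper is mounted at the origin on a cart in front of the work surface, level with it; the furniture and walls round the work are solid. World frame = base frame: x ahead of the robot, y to its left, z up, the work surface at z = 0. Lengths are in m, angles in rad, forces in N, time in s.
With the tool pointing down it reaches from about 0.25 to 0.725 m from the base axis. Payload 4 kg.
Tool frame: the origin (TCP) lies at the very end of the fingers, on their centre line; the grasp point (between the pads) lies 19 mm behind it; z points along the fingers, y is the line along which they close (so a half turn about z gives the same grasp; the last joint's range is limited). The gripper opens to 85 mm and grips with 20 to 120 N. Pads are 22 mm wide; open, the fingers measure 114 mm over their backs; the gripper's body (76 mm by 85 mm) begins 54 mm behind the grasp point. The pads swing forward as they close: fully open they stand 13 mm farther back than shut.
Start: joints at [1.188, 0.241, 0.005, 1.335, 0, 1.571], TCP at [0.187, 0.464, 0.231] pointing down, gripper open.
Joint ranges: [-2.72, 2.72], [-1.05, 1.87], [-1.09, 1.28], [-1.99, 2.15], [-1.42, 1.44], [-3.14, 3.14]. Speed limits (rad/s): [2.79, 2.79, 3.14, 3.14, 3.14, 3.14].

### API

Orientations are given as a unit quaternion [x, y, z, w].
In Python, from workcell import bot, vision, workorder gives the robot as it stands.
- The arm moves only by the shell command python3 -m creep 'ROWS' [OPENING]. ROWS is JSON, a list of rows, each a list of 2 entries, a list of its own where there are three numbers: the shift along the tool's x, y, z in mm, then the turn, a rotation vector about the tool's x, y, z in rad. In form: [[[dx, dy, dz], [wx, wy, wz]], ...]. A call has 1 to 12 rows; each row shifts and turns the commanded pose from where the row before left it, along the tool's axes as they then stand; what a row does not reach is not made up. A row lasts 1/8 s, in which the tool goes at most 62.5 mm and 10.7 degrees, less where a joint would pass 70% of its speed; a pose out of reach is approached as far as the arm can. A call is refused whole if a number of a shift passes 62.5 or a number of a turn 0.188, either way. A call with a gripper value outside its range is refused whole. OPENING is the finger opening in mm, from 0 to 85.4, set as the call begins (- or left out, the last holds). The fingers move at their own pace and stop on an object; the grip force is fixed at half the most. Time passes only in rows, so rows that do not move let the fingers close. It gives the time, the measured TCP pose, the force, the opening and the grip force at its end, in the units of the state.
- bot.get_obs(): the state, without advancing time (a new reading comes with each control period).
- vision.camera(name): name is "scene" or "top"; returns a dict with "image" (400x640x3 uint8, blue, green, red), "z_map" (400x640 float32, m along the optical axis (not along the pixel's ray), 0 where there is no reading), "K" (3x3 intrinsics, pixels), "k1" (the pictures are not rectified: a ray, as slopes to the right and down, at radius r is drawn at 1 + k1 r^2 times it, then the intrinsics apply), "rvec" (rotation vector, rad) and "tvec" (3), from world to camera coordinates, as OpenCV has them. Camera axes: x right, y down, z forward; pixel columns grow to the right and rows downward; lengths in m; the calibration is good to about 2 mm. A picture is of the moment at which its call begins.
- workorder.job_done(): hands the job in; it is judged then, once.
Trained networks look in a picture, given as the dict that the camera call returned (one of the last four; its "shot" number tells which), for a name from the list of things; names that differ only in an ending like _2 or _b are one class to them, and where a whole thing is asked for, a point or a joint stands for the part that bears it (a point fixed in the world has none). Each returns a list of dicts, best first, with "score" (0 to 1); they miss things now and then, are a little off and sometimes report something else, mostly with a low value. They report only what shows in the picture. A call takes as long as a camera call. They do not tell look-alikes from the thing itself.
- vision.spot_in(picture, query): "position" ([column, row] in pixels, amid what is visible of it).
- vision.place_of(picture, query): "position" ([column, row] in pixels: a listed point, or the origin of a listed thing).
The state is a dict: "clock": time; "joint_pos": joint angles; "joint_vel": joint speeds; "tau": joint torques, N m; "eef_pos": TCP position; "tool_rot": TCP orientation; "ft_force": force on the tool from outside, world axes, zero at the start; "ft_torque": the same for the moment, N m; "grip_width": finger opening in m; "grasp_force": force on a finger pad.
Only numpy, scipy, OpenCV 4.12 (cv2) and the standard library are available. Lean on these libraries where they do the work, as an engineer would, in place of code of your own. Each camera call takes 0.05 s, during which the arm holds its last target. There are 200 camera calls.

## Working session

There is one attempt and no reset: what is moved stays moved. The work goes in short steps, Python scripts to look and compute and a shell command to move; the robot and the scene stay as the last step left them, time stands still between calls to the robot, and variables do not carry over. Pictures are saved under pics/ and viewed, at most 10 in all, crops included, and the job is handed in when it is done.

```bash
mkdir -p pics; ls; cat > h.py <<'E'
import numpy as np, cv2
from workcell import bot, vision, workorder
from scipy.spatial.transform import Rotation as R
def cam(n): return vision.camera(n)
def ray(p,px):
    x,y=[(px[0]-p['K'][0][2])/p['K'][0][0],(px[1]-p['K'][1][2])/p['K'][1][1]]
    xd=np.array([x,y]);u=xd.copy()
    for _ in range(20): u=xd/(1+p['k1']*(u@u))
    M=cv2.Rodrigues(np.array(p['rvec'],float))[0]; t=np.array(p['tvec'],float).ravel()
    return -M.T@t, M.T@np.array([u[0],u[1],1.]), M, t
def atz(p,px,z):
    c,d,_,_=ray(p,px); return c+d*(z-c[2])/d[2]
def dep(p,px):
    c,d,_,_=ray(p,px); return c+d*p['z_map'][int(round(px[1])),int(round(px[0]))]
def proj(p,X):
    M=cv2.Rodrigues(np.array(p['rvec'],float))[0]; q=M@np.array(X)+np.array(p['tvec'],float).ravel()
    u=q[:2]/q[2]; u=u*(1+p['k1']*(u@u)); return u*[p['K'][0][0],p['K'][1][1]]+[p['K'][0][2],p['K'][1][2]]
E
python3 - <<'E'
from h import *
np.set_printoptions(precision=4,suppress=True)
for n in ['scene','top']:
    p=cam(n); cv2.imwrite(f'pics/{n}.png',p['image']); print(n,ray(p,(320,200))[:2])
    for q in ['press','knob_top','carrier_grip','carrier_pocket','medallion_center','mint_tape','wood_stamp','jar','glue']:
        for r in vision.place_of(p,q)[:3]:
            print(q,round(r['score'],2),np.round(r['position'],1),dep(p,r['position']))
print(bot.get_obs())
E
```

```text
pics
scene (array([-0.3964, -0.5403,  0.8681]), array([ 0.7113,  0.4633, -0.5287]))
press 0.86 [335.4 240.3] [0.5747 0.0451 0.0304]
knob_top 0.73 [363.4 199.9] [ 0.6144 -0.0173  0.1597]
carrier_grip 0.67 [324.7 241.4] [0.5218 0.0464 0.0599]
carrier_grip 0.66 [374.8 272.6] [ 0.4786 -0.1243  0.0576]
carrier_pocket 0.95 [400.5 267.7] [ 0.551  -0.1605  0.0371]
carrier_pocket 0.68 [336.3 230. ] [0.6048 0.0601 0.0413]
carrier_pocket 0.16 [343. 230.] [0.6145 0.0441 0.0411]
medallion_center 0.47 [341.8 230.5] [0.6124 0.0467 0.0398]
mint_tape 0.59 [446.9 268.4] [ 0.634  -0.2539  0.0155]
mint_tape 0.57 [424.7 313.2] [ 0.453  -0.2678  0.0166]
wood_stamp 0.8 [449.7 268.8] [ 0.6313 -0.2619  0.0195]
wood_stamp 0.5 [341.1 230.5] [0.6125 0.0491 0.0388]
jar 0.67 [237.4 208.8] [ 0.5976  0.4191 -0.0015]
glue 0.55 [218.1 231.9] [0.4606 0.3751 0.0092]
top (array([0.4647, 0.0935, 1.3032]), array([ 0.0685, -0.0014, -0.9977]))
press 0.92 [321.5 181.5] [0.6103 0.0856 0.091 ]
knob_top 0.52 [351.2 176.6] [ 0.6162 -0.009   0.1592]
knob_top 0.21 [329.3 183.9] [0.6026 0.0592 0.0834]
carrier_grip 0.86 [327.5 201.7
[... 254 characters left out ...]
3]
mint_tape 0.53 [419.6 225.1] [ 0.4568 -0.2655  0.0041]
wood_stamp 0.5 [415.9 173.3] [ 0.6402 -0.2496  0.0388]
jar 0.6 [226.5 188.5] [0.594  0.4114 0.0771]
glue 0.65 [243.  221.3] [0.4819 0.3711 0.0003]
{'clock': 1.0, 'joint_pos': array([ 1.188 ,  0.2406,  0.005 ,  1.3352, -0.    ,  1.5708]), 'joint_vel': array([-0.0006, -0.0011,  0.002 ,  0.0017, -0.0029, -0.0003]), 'tau': array([  0.0006, -37.2215,  25.2697,   0.0011,   0.0001,  -0.    ]), 'eef_pos': array([0.1868, 0.4638, 0.2313]), 'tool_rot': array([ 0.1902,  0.9817, -0.    , -0.    ]), 'ft_force': array([-0.1793,  0.0682, -0.4773]), 'ft_torque': array([-0.039 ,  0.0236, -0.0286]), 'grasp_force': 0.0, 'grip_width': 0.08571386208162585}
```

View pics/scene.png

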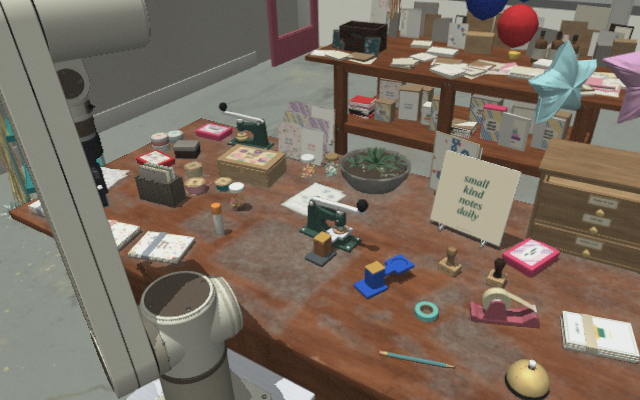

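```bash
python3 - <<'E'
import cv2
a=cv2.imread('pics/top.png')[130:250,260:420]
cv2.imwrite('pics/topc.png',cv2.resize(a,None,fx=5,fy=5,interpolation=2)[:600])
E
```

```text
(no output)
```

View pics/topc.png

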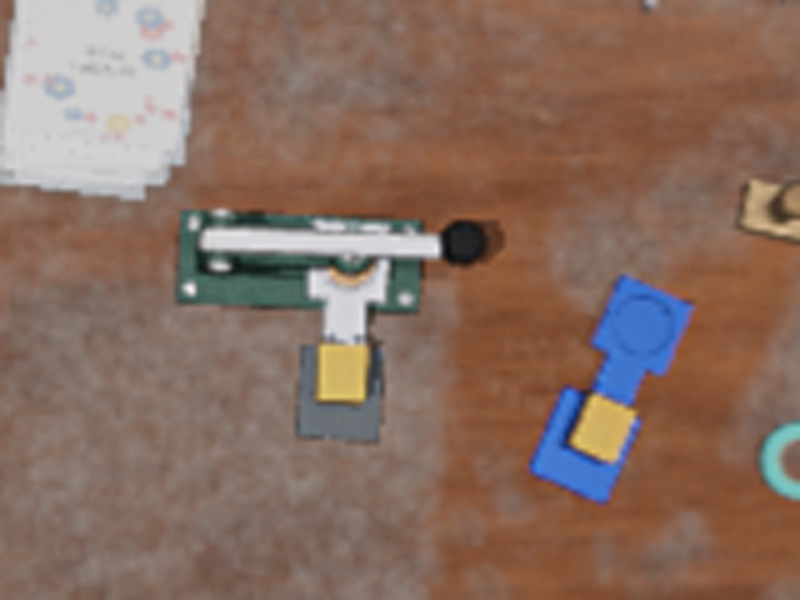

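The scene picture shows these candidates:
- **Presses:** the near one is at scene (335,225) with its knob at (363,205). The back one is at (245,125).
- **Carriers:** the grey steel foot with the brass cap is at scene (322,245), top (329,205), with its tongue in the near press. The blue look-alike is at scene (375,272), top (380,217).

I choose the near press and the grey carrier. The crop confirms it, with the knob at top (353,178). Next I'll measure the exact geometry.

```bash
python3 - <<'E'
from h import *
np.set_printoptions(precision=4,suppress=True)
p=cam('top')
f=lambda x,y:(260+x/5-.4,130+y/5-.4)
for c in [(180,212),(423,220),(418,312),(176,304)]: print('base',atz(p,f(*c),.009))
for c in [(318,346),(368,346),(366,402),(319,402)]: print('cap',atz(p,f(*c),.063))
for c in [(302,345),(383,345),(379,440),(296,436)]: print('foot',atz(p,f(*c),.010))
for c in [(324,305),(369,305),(366,343),(324,343)]: print('neck',atz(p,f(*c),.038))
print('knob',atz(p,f(465,242),.16))
for n in ['top','scene']:
    if n=='scene': p=cam(n)
    H,W=p['z_map'].shape; pts=[];col=[]
    b=(slice(130,250),slice(260,420)) if n=='top' else (slice(180,290),slice(290,400))
    for v in range(b[0].start,b[0].stop):
        for u in range(b[1].start,b[1].stop):
            if p['z_map'][v,u]>0: pts.append(dep(p,(u,v)));col.append(p['image'][v,u])
    P=np.array(pts);C=np.array(col).astype(int)
    def show(nm,m):
        Q=P[m]; 
        if len(Q)>4: print(n,nm,len(Q),'med',np.median(Q,0),'min',Q.min(0),'max',Q.max(0))
    cap=(abs(P[:,2]-.063)<.006)&(abs(P[:,0]-.54)<.05)&(abs(P[:,1]-.06)<.05)
    show('cap',cap)
    if cap.sum()>4: 
        r=cv2.minAreaRect((P[cap][:,:2]*1000).astype(np.float32)); print(r)
    show('knob',(C.max(1)<60)&(P[:,2]>.15)&(P[:,1]<.03)&(P[:,2]<.17))
    lev=(P[:,2]>.125)&(P[:,1]>.02)&(P[:,1]<.2)&(abs(P[:,0]-.6)<.04)
    show('lev',lev)
    if lev.sum()>5: print(cv2.fitLine((P[lev][:,:2]).astype(np.float32),2,0,.01,.01).ravel())
E
```

```text
base [0.6564 0.1779 0.009 ]
base [0.6474 0.0026 0.009 ]
base [0.5808 0.0077 0.009 ]
base [0.5897 0.1816 0.009 ]
cap [0.5537 0.0806 0.063 ]
cap [0.5531 0.0462 0.063 ]
cap [0.5146 0.0484 0.063 ]
cap [0.5152 0.0806 0.063 ]
foot [0.5585 0.0915 0.01  ]
foot [0.5574 0.0334 0.01  ]
foot [0.4894 0.0377 0.01  ]
foot [0.4933 0.097  0.01  ]
neck [0.5843 0.0756 0.038 ]
neck [0.5838 0.044  0.038 ]
neck [0.557  0.0466 0.038 ]
neck [0.5576 0.0761 0.038 ]
knob [ 0.6115 -0.0132  0.16  ]
top cap 107 med [0.5356 0.0642 0.0622] min [0.5146 0.0469 0.058 ] max [0.5531 0.082  0.068 ]
((535.1347045898438, 63.718421936035156), (32.6679801940918, 38.75068664550781), 82.64183807373047)
top knob 58 med [ 0.612  -0.0118  0.1563] min [ 0.5994 -0.025   0.1505] max [0.6256 0.0006 0.1607]
top lev 14 med [0.6135 0.0364 0.1263] min [0.6101 0.0217 0.1251] max [0.6211 0.0937 0.1277]
[0.1423 0.9898 0.6152 0.0414]
scene cap 131 med [0.5335 0.0592 0.0624] min [0.5138 0.0434 0.057 ] max [0.5569 0.0818 0.0678]
((535.3123779296875, 62.484458923339844), (37.952362060546875, 41.90574645996094), 86.67085266113281)
scene knob 48 med [ 0.6057 -0.0168  0.156 ] min [ 0.5969 -0.0294  0.1503] max [ 0.618  -0.004   0.1603]
scene lev 6 med [0.6157 0.0301 0.1265] min [0.6077 0.0213 0.1251] max [0.6199 0.0411 0.1276]
[0.4202 0.9074 0.615  0.03  ]
```

```bash
python3 -m creep '[[[0,0,0],[0,0,-0.164]],[[0,0,0],[0,0,-0.164]],[[-40,-40,0],[0,0,0]],[[-40,-40,0],[0,0,0]],[[-40,-40,0],[0,0,0]],[[-40,-40,0],[0,0,0]],[[-40,-40,0],[0,0,0]],[[-40,-40,0],[0,0,0]],[[-40,-40,0],[0,0,0]],[[-40,-40,0],[0,0,0]],[[-40,-40,0],[0,0,0]],[[-40,-40,0],[0,0,0]]]' 0
```

```text
clock: 2.6
eef_pos: [0.5654, 0.0409, 0.2314]
tool_rot: [0.027, 1.0, 0.0, 0.0]
ft_force: [1.5, 0.9, -0.2]
grip_width: 0.0
grasp_force: 0.0
```

```bash
cat > d.py <<'E'
import sys
from h import *
np.set_printoptions(precision=4,suppress=True)
o=bot.get_obs(); M=R.from_quat(o['tool_rot'])
if len(sys.argv)>1: print('tool mm',M.inv().apply(np.array([float(a) for a in sys.argv[1:4]])-o['eef_pos'])*1000)
for k in ['clock','eef_pos','joint_pos','ft_force','grip_width','grasp_force']: print(k,o[k])
print(M.as_matrix())
E
python3 d.py 0.612 -0.0135 0.17
```

```text
tool mm [-49.482  -51.8187  61.4256]
clock 2.6
eef_pos [0.5654 0.0409 0.2314]
joint_pos [0.0721 0.3744 0.191  1.3869 0.0003 0.1271]
ft_force [ 1.4603  0.9028 -0.1525]
grip_width 3.095499131046218e-05
grasp_force 0.0
[[-0.9985  0.055   0.0005]
 [ 0.055   0.9985  0.0003]
 [-0.0005  0.0003 -1.    ]]
```

```bash
python3 -m creep '[[[-25,-26,0],[0,0,0]],[[-24,-26,0],[0,0,0]],[[0,0,20],[0,0,0]],[[0,0,20],[0,0,0]],[[0,0,18],[0,0,0]],[[0,0,0],[0,0,0]],[[0,0,0],[0,0,0]]]'; python3 d.py 0.612 -0.0135 0.16
python3 - <<'E'
from h import *
p=cam('scene'); a=p['image'][130:270,270:430]
cv2.imwrite('pics/k1.png',cv2.resize(a,None,fx=4,fy=4,interpolation=2))
E
```

```text
clock: 3.48
eef_pos: [0.6107, -0.0121, 0.174]
tool_rot: [0.027, 1.0, -0.0, 0.0]
ft_force: [0.5, -0.2, 0.3]
grip_width: -0.0003
grasp_force: 0.0
tool mm [-1.3307 -1.3455 14.027 ]
clock 3.475
eef_pos [ 0.6107 -0.0121  0.174 ]
joint_pos [-0.0198  0.4881  0.216   1.2978 -0.      0.035 ]
ft_force [ 0.458  -0.2178  0.2517]
grip_width -0.00034949734803635206
grasp_force 0.0
[[-0.9985  0.0547  0.0009]
 [ 0.0547  0.9985 -0.    ]
 [-0.0009  0.     -1.    ]]
```

View pics/k1.png

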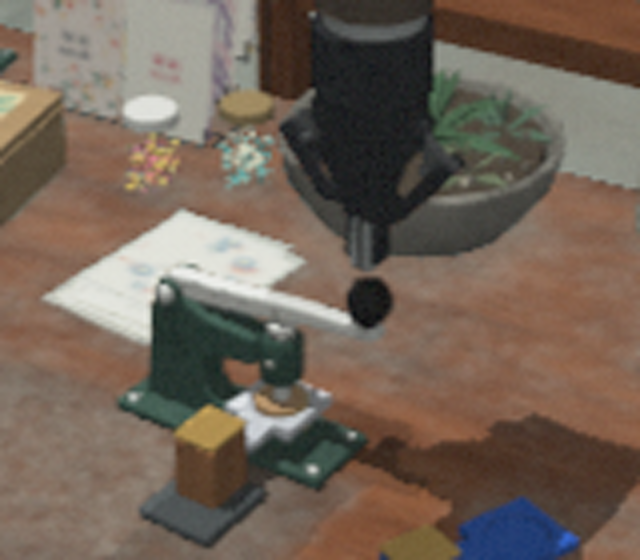

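```bash
python3 -m creep '[[[-1,-1,7],[0,0,0]],[[0,-1,7],[0,0,0]],[[0,-2,8],[0,0,0]],[[0,-2,8],[0,0,0]],[[0,-2,8],[0,0,0]],[[0,-1,8],[0,0,0]],[[0,-1,8],[0,0,0]],[[0,0,8],[0,0,0]],[[0,0,8],[0,0,0]],[[0,0,8],[0,0,0]],[[0,0,6],[0,0,0]],[[0,0,0],[0,0,0]]]'; python3 d.py 0.612 -0.0225 0.085
```

```text
clock: 5.03
eef_pos: [0.6112, -0.0231, 0.0907]
tool_rot: [0.028, 1.0, -0.001, 0.001]
ft_force: [-2.8, -1.8, 10.8]
grip_width: -0.0001
grasp_force: 5.0
tool mm [-0.7314  0.6385  5.6643]
clock 5.025
eef_pos [ 0.6112 -0.0231  0.0907]
joint_pos [-0.0371  0.5469  0.0872  1.1091 -0.0014  0.0184]
ft_force [-2.8143 -1.8426 10.7985]
grip_width -9.452739084613318e-05
grasp_force 5.043718397500925
[[-0.9985  0.0555  0.0019]
 [ 0.0554  0.9985 -0.0015]
 [-0.002  -0.0014 -1.    ]]
```

```bash
python3 -m creep '[[[0,0,3],[0,0,0]],[[0,0,3],[0,0,0]],[[0,0,0],[0,0,0]]]'; python3 -m creep '[[[0,0,2],[0,0,0]],[[0,0,0],[0,0,0]],[[0,0,0],[0,0,0]]]';python3 d.py 0.612 -0.0225 0.085
```

```text
clock: 5.4
eef_pos: [0.6113, -0.0227, 0.0858]
tool_rot: [0.028, 1.0, -0.0, 0.001]
ft_force: [-4.2, -1.2, 12.2]
grip_width: 0.0001
grasp_force: 6.2
clock: 5.78
eef_pos: [0.6114, -0.0226, 0.0853]
tool_rot: [0.028, 1.0, -0.0, 0.002]
ft_force: [-6.4, -1.2, 19.3]
grip_width: -0.0
grasp_force: 9.8
tool mm [-0.5494  0.1461  0.3348]
clock 5.775
eef_pos [ 0.6114 -0.0226  0.0853]
joint_pos [-0.0367  0.5506  0.0784  1.0948 -0.0005  0.0184]
ft_force [-6.4162 -1.1714 19.2743]
grip_width -3.896212246232496e-05
grasp_force 9.793041563825682
[[-0.9985  0.0551  0.0038]
 [ 0.0551  0.9985 -0.0007]
 [-0.0039 -0.0005 -1.    ]]
```

```bash
python3 -m creep '[[[0,0,-3],[0,0,0]],[[0,0,-4],[0,0,0]],[[0,0,-4],[0,0,0]],[[0,0,-4],[0,0,0]],[[0,0,-4],[0,0,0]],[[0,0,-4],[0,0,0]],[[0,0,-4],[0,0,0]],[[0,0.5,-4],[0,0,0]],[[0,0.5,-4],[0,0,0]],[[0,0.5,-4],[0,0,0]],[[0,0.5,-4],[0,0,0]],[[0,0.5,-4],[0,0,0]]]'; python3 -m creep '[[[0,0.5,-4],[0,0,0]],[[0,1,-4],[0,0,0]],[[0,1,-4],[0,0,0]],[[0,1,-4],[0,0,0]],[[0,1,-4],[0,0,0]],[[0,1,-4],[0,0,0]],[[0,1,-4],[0,0,0]],[[0,0,-4],[0,0,0]],[[0,0,-4],[0,0,0]],[[0,0,-4],[0,0,0]],[[0,0,0],[0,0,0]]]'; python3 d.py 0.612 -0.0135 0.16
```

```text
clock: 7.28
eef_pos: [0.6113, -0.0214, 0.1298]
tool_rot: [0.028, 1.0, -0.001, 0.001]
ft_force: [-1.9, -3.9, 7.8]
grip_width: 0.0001
grasp_force: 3.7
clock: 8.65
eef_pos: [0.6114, -0.0131, 0.1683]
tool_rot: [0.027, 1.0, 0.0, 0.0]
ft_force: [-0.0, -1.2, -0.2]
grip_width: 0.0002
grasp_force: 0.0
tool mm [-0.6371 -0.3888  8.3049]
clock 8.65
eef_pos [ 0.6114 -0.0131  0.1683]
joint_pos [-0.0214  0.4931  0.2091  1.2866  0.0001  0.0333]
ft_force [-0.026  -1.1911 -0.2246]
grip_width 0.0002480837763648486
grasp_force 0.0
[[-0.9985  0.0547  0.0001]
 [ 0.0547  0.9985  0.    ]
 [-0.0001  0.0001 -1.    ]]
```

```bash
python3 -m creep '[[[0,0,-25],[0,0,0]],[[0,0,-25],[0,0,0]],[[40,0,0],[0,0,0]],[[40,0,0],[0,0,0]],[[40,0,0],[0,0,0]],[[40,20,0],[0,0,0]],[[40,20,0],[0,0,0]],[[0,20,0],[0,0,0]],[[0,10,0],[0,0,0]],[[0,0,0],[0,0,0]]]' 85
cat > m.py <<'E'
from h import *
from scipy.optimize import minimize
import sys
np.set_printoptions(precision=4,suppress=True)
p=cam('top'); Image=p['image']
q=vision.place_of(p,'carrier_grip'); print([(r['score'],np.round(r['position'],1),atz(p,r['position'],.04)) for r in q[:3]])
q=vision.place_of(p,'medallion_center'); print([(r['score'],np.round(r['position'],1),atz(p,r['position'],.04)) for r in q[:3]])
a=Image[160:235,290:370]
cv2.imwrite(sys.argv[1],cv2.resize(a,None,fx=8,fy=8,interpolation=2))
E
python3 m.py pics/t2.png; python3 d.py 0.535 0.0635 0.022
```

```text
clock: 9.9
eef_pos: [0.4158, 0.068, 0.2182]
tool_rot: [0.027, 1.0, -0.0, 0.0]
ft_force: [0.4, 1.1, -0.2]
grip_width: 0.0846
grasp_force: 0.0
[(0.86, array([379.3, 215.2]), array([ 0.4944, -0.1148,  0.04  ])), (0.75, array([418.3, 222.3]), array([ 0.4669, -0.2513,  0.04  ])), (0.72, array([326.3, 199.2]), array([0.5538, 0.0695, 0.04  ]))]
[(0.49, array([328.2, 184.4]), array([0.6058, 0.0619, 0.04  ]))]
tool mm [-119.4348    2.956   196.0199]
clock 10.05
eef_pos [0.4157 0.0672 0.2181]
joint_pos [ 0.1606  0.0919 -0.2105  1.2689 -0.0003  0.216 ]
ft_force [ 0.4702 -0.2834  0.4433]
grip_width 0.08472546592645686
grasp_force 0.0
[[-0.9985  0.0554 -0.0005]
 [ 0.0554  0.9985 -0.0004]
 [ 0.0005 -0.0004 -1.    ]]
```

View pics/t2.png

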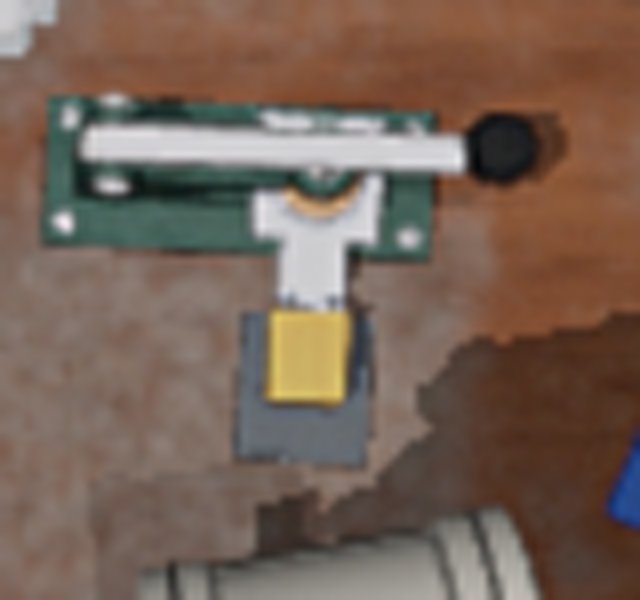

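```bash
python3 -m creep '[[[-40,1,0],[0,0,0]],[[-40,1,0],[0,0,0]],[[-39,1,0],[0,0,0]],[[0,0,40],[0,0,0]],[[0,0,40],[0,0,0]],[[0,0,30],[0,0,0]],[[0,0,0],[0,0,0]],[[0,0,0],[0,0,0]]]'; python3 d.py 0.535 0.0635 0.022
python3 - <<'E'
from h import *
p=cam('scene'); a=p['image'][150:290,250:410]
cv2.imwrite('pics/k3.png',cv2.resize(a,None,fx=4,fy=4,interpolation=2))
E
```

```text
clock: 11.05
eef_pos: [0.5353, 0.0638, 0.1093]
tool_rot: [0.028, 1.0, 0.0, 0.001]
ft_force: [0.4, -0.2, 0.6]
grip_width: 0.0849
grasp_force: 0.0
tool mm [ 0.4138 -0.3504 87.2861]
clock 11.05
eef_pos [0.5353 0.0638 0.1093]
joint_pos [ 0.1187  0.3987 -0.1028  1.068  -0.0001  0.1742]
ft_force [ 0.3877 -0.2091  0.6405]
grip_width 0.08493474520533814
grasp_force 0.0
[[-0.9985  0.0555  0.0013]
 [ 0.0555  0.9985  0.0001]
 [-0.0013  0.0002 -1.    ]]
```

View pics/k3.png

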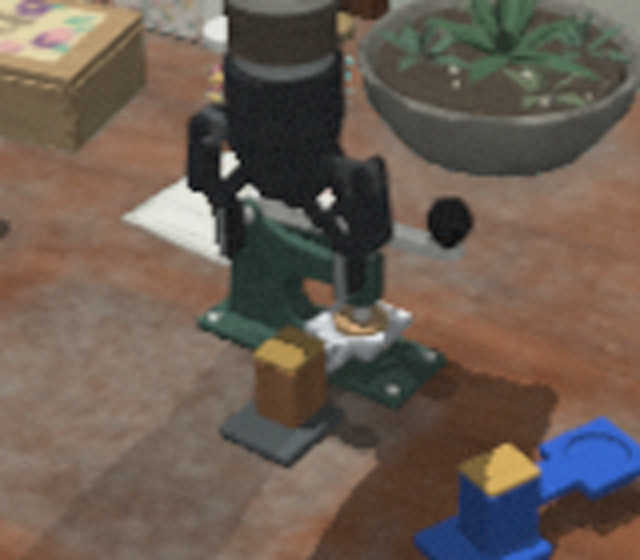

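```bash
python3 -m creep '[[[0,0,25],[0,0,0]],[[0,0,25],[0,0,0]],[[0,0,20],[0,0,0]],[[0,0,15],[0,0,0]],[[0,0,0],[0,0,0]],[[0,0,0],[0,0,0]]]'; python3 -m creep '[[[0,0,0],[0,0,0]],[[0,0,0],[0,0,0]],[[0,0,0],[0,0,0]]]' 46;python3 d.py 0.535 0.0635 0.022
```

```text
clock: 11.85
eef_pos: [0.5354, 0.0643, 0.0244]
tool_rot: [0.027, 1.0, 0.0, 0.001]
ft_force: [1.2, 0.2, 0.1]
grip_width: 0.0849
grasp_force: 0.0
clock: 12.22
eef_pos: [0.5346, 0.0642, 0.0236]
tool_rot: [0.027, 1.0, 0.0, 0.0]
ft_force: [-0.3, 0.1, -0.1]
grip_width: 0.046
grasp_force: 0.0
tool mm [-0.4756 -0.6702  1.6142]
clock 12.225
eef_pos [0.5346 0.0642 0.0236]
joint_pos [ 0.1195  0.4943 -0.2071  0.8689 -0.      0.1743]
ft_force [-0.336   0.15   -0.0695]
grip_width 0.04602792585098349
grasp_force 0.0
[[-0.9985  0.0548  0.0005]
 [ 0.0548  0.9985  0.    ]
 [-0.0005  0.0001 -1.    ]]
```

```bash
python3 -m creep '[[[0,0,0],[0,0,0]],[[0,0,0],[0,0,0]],[[0,0,0],[0,0,0]]]' 36; python3 -m creep '[[[0,0,0],[0,0,0]],[[0,0,0],[0,0,0]],[[0,0,0],[0,0,0]],[[0,0,0],[0,0,0]]]' 20;python3 d.py 0.535 0.0635 0.022
```

```text
clock: 12.6
eef_pos: [0.5345, 0.0643, 0.0234]
tool_rot: [0.027, 1.0, 0.0, 0.0]
ft_force: [0.0, 1.4, -0.7]
grip_width: 0.0358
grasp_force: 0.4
clock: 13.1
eef_pos: [0.5347, 0.0643, 0.0236]
tool_rot: [0.027, 1.0, 0.0, 0.0]
ft_force: [-0.1, 1.1, 4.0]
grip_width: 0.033
grasp_force: 60.5
tool mm [-0.3576 -0.7829  1.5997]
clock 13.1
eef_pos [0.5347 0.0643 0.0236]
joint_pos [ 0.1196  0.4944 -0.2069  0.8688  0.0002  0.1743]
ft_force [-0.1326  1.0906  3.9582]
grip_width 0.03297152294611937
grasp_force 60.51785051822662
[[-0.9985  0.0547  0.0007]
 [ 0.0547  0.9985  0.0003]
 [-0.0006  0.0003 -1.    ]]
```

```bash
python3 -m creep '[[[0,0,-1],[0,0,0]],[[0,0,-1],[0,0,0]],[[0,0,0],[0,0,0]],[[2,0,0],[0,0,0]],[[3,0,0],[0,0,0]],[[4,0,0],[0,0,0]],[[4,0,0],[0,0,0]],[[4,0,0],[0,0,0]],[[0,0,0],[0,0,0]]]';python3 d.py 0.445 0.069 0.026
python3 - <<'E'
from h import *
p=cam('scene'); a=p['image'][170:270,270:410]
cv2.imwrite('pics/k4.png',cv2.resize(a,None,fx=5,fy=5,interpolation=2))
E
```

```text
clock: 14.22
eef_pos: [0.5169, 0.0651, 0.0253]
tool_rot: [0.027, 1.0, -0.0, -0.0]
ft_force: [0.0, 0.2, -4.2]
grip_width: 0.0333
grasp_force: 59.7
tool mm [72.0162 -0.0435 -0.643 ]
clock 14.225
eef_pos [0.5169 0.0651 0.0253]
joint_pos [ 0.1253  0.4648 -0.2532  0.8533  0.      0.18  ]
ft_force [ 0.016   0.23   -4.2192]
grip_width 0.033332107709757156
grasp_force 59.704035222530365
[[-0.9985  0.0546 -0.0004]
 [ 0.0546  0.9985 -0.    ]
 [ 0.0004 -0.0001 -1.    ]]
```

View pics/k4.png

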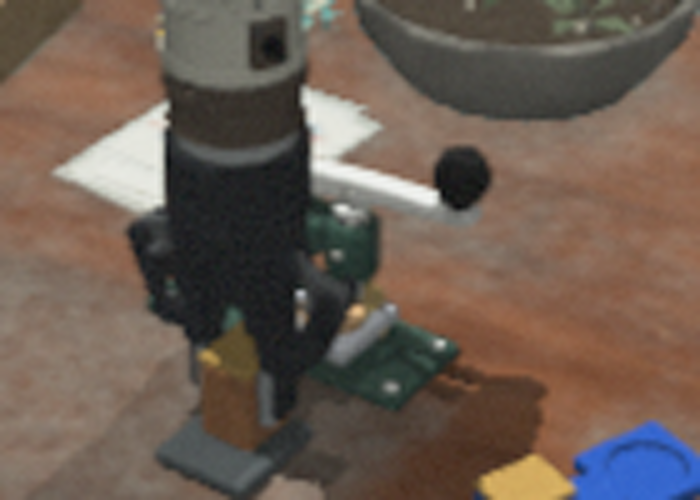

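The carrier is held free of the table, with 3.6–4 N of weight showing. The medallion at crop (355,315) is moving out with the plate, so I'll keep drawing.

```bash
python3 -m creep '[[[3,0,0],[0,0,0]],[[5,0,0],[0,0,0]],[[6,0,0],[0,0,0]],[[6,0,0],[0,0,0]],[[7,0,0],[0,0,0]],[[7,0,0],[0,0,0]],[[7,0,0],[0,0,0]],[[7,0,0],[0,0,0]],[[7,0,0],[0,0,0]],[[7,0,0],[0,0,0]],[[7,0,0],[0,0,0]],[[5,0,0],[0,0,0]]]';python3 -m creep '[[[4,0,0],[0,0,0]],[[3,0,-1],[0,0,0]],[[1,0,-4],[0,0,0]],[[0,0,-7],[0,0,0]],[[0,0,-10],[0,0,0]],[[0,0,-13],[0,0,0]],[[0,0,-15],[0,0,0]],[[0,0,-15],[0,0,0]],[[0,0,-15],[0,0,0]],[[0,0,-15],[0,0,0]],[[0,0,-15],[0,0,0]],[[0,0,-15],[0,0,0]]]';python3 -m creep '[[[0,0,-12],[0,0,0]],[[0,0,-8],[0,0,0]],[[0,0,-3],[0,0,0]],[[0,0,0],[0,0,0]],[[0,0,0],[0,0,0]],[[0,0,0],[0,0,0]],[[0,0,0],[0,0,0]]]'; python3 d.py
python3 - <<'E'
from h import *
for n in ['scene','top']:
    p=cam(n)
    for q in ['medallion_center','carrier_pocket','carrier_grip']:
        for r in vision.place_of(p,q)[:3]: print(n,q,round(r['score'],2),np.round(r['position'],1),np.round(dep(p,r['position']),3))
    if n=='scene': cv2.imwrite('pics/k5.png',cv2.resize(p['image'][110:260,200:400],None,fx=4,fy=4,interpolation=2))
E
```

```text
clock: 15.78
eef_pos: [0.443, 0.0692, 0.0253]
tool_rot: [0.027, 1.0, -0.0, -0.0]
ft_force: [1.2, 0.5, -4.1]
grip_width: 0.0333
grasp_force: 59.7
clock: 17.27
eef_pos: [0.4356, 0.0696, 0.1517]
tool_rot: [0.027, 1.0, 0.0, 0.0]
ft_force: [0.8, 1.0, -4.0]
grip_width: 0.0336
grasp_force: 59.7
clock: 18.15
eef_pos: [0.4354, 0.0696, 0.173]
tool_rot: [0.027, 1.0, -0.0, -0.0]
ft_force: [-0.2, -0.5, -4.3]
grip_width: 0.0339
grasp_force: 59.7
clock 18.15
eef_pos [0.4354 0.0696 0.173 ]
joint_pos [ 0.1585  0.1616 -0.251   1.1587 -0.      0.2132]
ft_force [-0.1512 -0.5442 -4.259 ]
grip_width 0.033871007082781984
grasp_force 59.73380550742149
[[-0.9985  0.0547 -0.0006]
 [ 0.0547  0.9985 -0.0001]
 [ 0.0005 -0.0001 -1.    ]]
scene medallion_center 0.56 [321.2 200.6] [0.515 0.05  0.19 ]
scene carrier_pocket 0.88 [313.  201.7] [0.421 0.011 0.25 ]
scene carrier_pocket 0.78 [398.5 264.4] [ 0.564 -0.149  0.034]
scene carrier_grip 0.63 [298.9 208.3] [0.431 0.059 0.211]
top medallion_center 0.54 [330.  207.7] [0.517 0.061 0.19 ]
top carrier_pocket 0.89 [388.3 197.1] [ 0.558 -0.149  0.036]
top carrier_pocket 0.73 [330.2 209.5] [0.511 0.061 0.185]
top carrier_grip 0.83 [380.5 215.6] [ 0.493 -0.116  0.059]
```

View pics/k5.png

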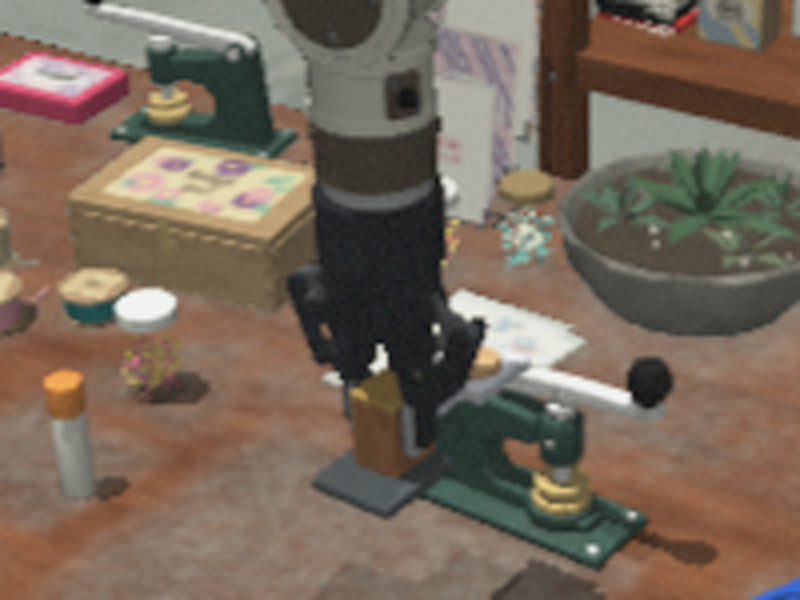

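The picture shows the carrier level in the air, with the medallion in its pocket at crop (485,360). The lever is at rest and nothing else has moved.

```bash
python3 -c "
from workcell import bot,workorder
print(bot.get_obs()['eef_pos'],bot.get_obs()['grip_width']);print(workorder.job_done())"
```

```text
[0.43555749 0.06960608 0.17331694] 0.033349366730436834
the job is handed in; nothing more can be done
None
```

I embossed the medallion, eased the lever back up to rest, drew the carrier out, and handed the job in with it held level, its foot about 15 cm up and the medallion in its pocket; no verdict came back.

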